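Load the carrier for the weighing room

TASK

Load the carrier for the weighing room: take the three white powder bottles and the small white sample pot that stand loose on the front part of the bench and stand them upright in the carrier's four round holders, fully down, matched by size, so that the smallest container is in the smallest holder and so on up to the largest bottle in the largest holder. The wash bottle and the rubber stopper among them do not belong to the set: leave them standing where they are.

Things in the scene. Friction and masses are not known exactly. Their poses are not given: they have to be found in the camera images.
- sample_pot: Small white sample pot with a red screw cap, 46 mm tall. Round body 26 mm across up to 34 mm height, cap 29 mm across from 34 to 46 mm. About 20 g. Belongs in the smallest holder. Origin: centre of its underside; z up. Stands upright at the start.
- bottle_small: Smallest of three white powder bottles with red screw caps: 88 mm tall, round body 47 mm across (straight wall from about 8 to 50 mm height, shoulder above), cap 29 mm across from 76 to 88 mm. About 130 g. Belongs in the second smallest holder. Origin: centre of its underside; z up. 
- bottle_medium: Middle one of the three white powder bottles with red screw caps: 105 mm tall, round body 53 mm across (straight wall from about 8 to 60 mm height), cap 32 mm across from 90 to 105 mm. About 90 g. Belongs in the second largest holder. Origin: centre of its underside; z up. 
- bottle_large: Largest of the three white powder bottles with red screw caps: 125 mm tall, round body 61 mm across (straight wall from about 8 to 70 mm height), cap 37 mm across from 108 to 125 mm. About 170 g. Belongs in the largest holder. Origin: centre of its underside; z up. 
- holder_pot: The smallest holder, one of four fixed round open grey cups in a row (any order, 86 mm centre to centre) on a fixed white carrier tray, 352 x 100 mm, lip 12 mm, end handles 40 mm high. 41 mm inside, 47 mm outside, 16 mm high. Origin: centre of its underside, 5 mm above the worktop; inner floor 8 mm, rim 21 mm above the worktop. z up; y runs along the row, x across it.
- holder_small: The second smallest holder, one of four fixed round open grey cups in a row (any order, 86 mm centre to centre) on a fixed white carrier tray, 352 x 100 mm, lip 12 mm, end handles 40 mm high. 55 mm inside, 61 mm outside, 24 mm high. Origin: centre of its underside, 5 mm above the worktop; inner floor 8 mm, rim 29 mm above the worktop. z up; y runs along the row, x across it.
- holder_medium: The second largest holder, one of four fixed round open grey cups in a row (any order, 86 mm centre to centre) on a fixed white carrier tray, 352 x 100 mm, lip 12 mm, end handles 40 mm high. 64 mm inside, 70 mm outside, 28 mm high. Origin: centre of its underside, 5 mm above the worktop; inner floor 8 mm, rim 33 mm above the worktop. z up; y runs along the row, x across it.
- holder_large: The largest holder, one of four fixed round open grey cups in a row (any order, 86 mm centre to centre) on a fixed white carrier tray, 352 x 100 mm, lip 12 mm, end handles 40 mm high. 75 mm inside, 81 mm outside, 32 mm high. Origin: centre of its underside, 5 mm above the worktop; inner floor 8 mm, rim 37 mm above the worktop. z up; y runs along the row, x across it.
- wash_bottle: Look-alike to be left alone: squeeze wash bottle, white with a red cap and a long bent spout, 199 mm tall to the spout (158 mm to the cap), body 67 mm across, 142 mm tall. Stands loose. Origin at the underside, 17 mm from the body's axis: the axis lies at +17 mm along its own y, the spout points to -y.
- stopper: Look-alike to be left alone: black tapered rubber stopper, 29 mm across at the top, 30 mm tall, standing loose on its narrow end. Origin: centre of its underside; z up. 
Mind the look-alikes: they are no part of the job. What is shaped like the sample_pot but blue, green or yellow is not meant.

How it is judged:
By the outcome, as a careful person would: the job done as asked, in the order asked, and still so for the second after the job is handed in, with the robot touching nothing.
It also fails if it takes over 106 s, if anything falls off the work surface, if the arm or the gripper's body presses on something with over 40 N, if the wrist force passes 120 N, or if a joint passes its speed limit or range.

ROBOT

A 6-joint arm with a two-finger parallel gripper is mounted at the origin on a cart in front of the work surface, level with it; the furniture and walls round the work are solid. World frame = base frame: x ahead of the robot, y to its left, z up, the work surface at z = 0. Lengths are in m, angles in rad, forces in N, time in s.
With the tool pointing down it reaches from about 0.325 to 0.875 m from the base axis. Payload 4.4 kg.
Tool frame: the origin (TCP) lies at the very end of the fingers, on their centre line; the grasp point (between the pads) lies 19 mm behind it (ctrl.grip_depth is the distance from the TCP to the grasp point, in m); z points along the fingers, y is the line along which they close (so a half turn about z gives the same grasp; the last joint's range is limited). The gripper opens to 85 mm and grips with 20 to 120 N. Pads are 22 mm wide; open, the fingers measure 114 mm over their backs; the gripper's body (76 mm by 85 mm) begins 54 mm behind the grasp point. The pads swing forward as they close: fully open they stand 13 mm farther back than shut.
Start: joints at [1.131, 0.207, 1.542, -0, 1.393, -0.15], TCP at [0.164, 0.551, 0.231] pointing down, gripper open.
Joint ranges: [-2.73, 2.73], [-0.86, 2.22], [0.23, 2.46], [-1.11, 4.25], [0.08, 2.63], [-2.82, 2.82]. Speed limits (rad/s): [2.79, 2.79, 3.14, 3.14, 3.14, 3.14].

INTERFACE

Orientations are given as a rotation vector (axis times angle).
In Python, from workcell import telemetry, cams, ctrl gives the robot as it stands.
- The arm moves only by the tool jog_arm, never from a script. Its argument "moves" is a list of rows, each a list of 7 numbers: the turn, a rotation vector about the tool's x, y, z in degrees, then the shift along the tool's x, y, z in cm, then the closure, from 0 (fully open) to 1 (shut). A call has exactly 5 rows; each row is the pose to reach, as a shift and turn from the pose commanded when the call began, along the tool's axes at that moment; what a row does not reach only later rows make up. A row lasts 1/10 s, in which the tool goes at most 50 mm and 8.59 degrees, less where a joint would pass 70% of its speed; a pose out of reach is approached as far as the arm can. A call with a gripper value outside its range is refused whole. The fingers move at their own pace and stop on an object; the grip force is fixed at half the most. Time passes only in rows, so rows that repeat a pose let the fingers close, or fill a call up. It gives the time, the measured TCP pose, the force, the opening and the grip force at its end, in the units of the state.
- telemetry.observe(): the state, without advancing time (a new reading comes with each control period).
- cams.capture(name): name is "scene" or "side" or "wrist"; returns the picture (420x560x3 uint8, red, green, blue); there is no depth.
- cams.camera_info(name): a dict with "vertical_fov" (degrees; the focal length in pixels is half the picture's height over the tangent of half this angle, whatever the lens; pixels are square), "cx", "cy" (the principal point, pixels), "k1" (the pictures are not rectified: a ray, as slopes to the right and down, at radius r is drawn at 1 + k1 r^2 times it, then the intrinsics apply), "extrinsics" (4x4, takes a point from camera to world coordinates); the wrist camera has in their place "mount" (4x4, takes a point from camera to tool coordinates, whose origin is the TCP and whose axes are the flange's). Camera axes: x right, y up, looking along -z (the intrinsics and any distortion apply to the point x, -y, -z); pixel columns grow to the right and rows downward; lengths in m; the calibration is good to about 2 mm. A picture is of the moment at which its call begins: read the wrist's pose just before it. camera_info takes no time and is no camera call.
- ctrl.close_job(): hands the job in; it is judged then, once.
The state is a dict: "time": time; "qpos": joint angles; "dq": joint speeds; "joint_torque": joint torques, N m; "ee_pos": TCP position; "ee_rot": TCP orientation; "ft_force": force on the tool from outside, world axes, zero at the start; "ft_torque": the same for the moment, N m; "finger_gap": finger opening in m; "grip_force": force on a finger pad.
Only numpy, scipy, OpenCV 4.12 (cv2) and the standard library are available. Lean on these libraries where they do the work, as an engineer would, in place of code of your own. Each camera call takes 0.05 s, during which the arm holds its last target. There are 200 camera calls.

## Working session

There is one attempt and no reset: what is moved stays moved. The work goes in short steps, Python scripts to look and compute and a tool call to move; the robot and the scene stay as the last step left them, time stands still between calls to the robot, and variables do not carry over. Pictures are saved under pics/ and viewed, at most 17 in all, crops included, and the job is handed in when it is done.

Besides the shell and the picture viewer there is one more tool, called after ">>>" in YAML: its name, and indented under it one key for each argument. jog_arm: Moves the arm, as the interface text tells. Its arguments: {"type":"object","properties":{"moves":{"type":"array"}},"required":["moves"]}

```bash
mkdir -p pics; ls; python3 - <<'E'
from workcell import telemetry, cams, ctrl
import cv2
s=telemetry.observe(); print(s['time'],s['ee_pos'],s['ee_rot'],ctrl.grip_depth)
for n in("scene","side","wrist"):
    print(n,cams.camera_info(n)); cv2.imwrite(f"pics/{n}0.png",cams.capture(n)[:,:,::-1])
E
```

```text
pics
0.0 [0.16344765 0.55047299 0.23007955] [-0.45201924 -3.108226    0.00353779] 0.0187
scene {'vertical_fov': 52.05438129074137, 'cx': 280.9741754653978, 'cy': 207.75135871989656, 'k1': -0.0673636646620826, 'extrinsics': array([[ 0.85458736,  0.21622649, -0.47215097,  0.04563299],
       [-0.51930602,  0.35810496, -0.77593949, -0.76343287],
       [ 0.00130094,  0.90829893,  0.41831969,  0.47566877],
       [ 0.        ,  0.        ,  0.        ,  1.        ]])}
side {'vertical_fov': 57.36904996859001, 'cx': 282.3518414264444, 'cy': 212.9684910662825, 'k1': -0.06567695891205269, 'extrinsics': array([[-0.99842854,  0.03740577, -0.04172845,  0.50239299],
       [-0.05602835, -0.65127007,  0.75677481,  0.72469766],
       [ 0.00113125,  0.75792355,  0.65234241,  0.67248892],
       [ 0.        ,  0.        ,  0.        ,  1.        ]])}
wrist {'vertical_fov': 64.54746593485758, 'cx': 279.4350169793427, 'cy': 208.19344731242464, 'k1': -0.08254780886337507, 'mount': array([[-1.40395010e-05,  9.45937203e-01,  3.24349822e-01,
         8.36191843e-02],
       [ 9.99999986e-01, -3.98945011e-05,  1.59633797e-04,
        -4.55442163e-04],
       [ 1.63943322e-04,  3.24349820e-01, -9.45937190e-01,
        -1.42775043e-01],
       [ 0.00000000e+00,  0.00000000e+00,  0.00000000e+00,
         1.00000000e+00]])}
```

View pics/scene0.png

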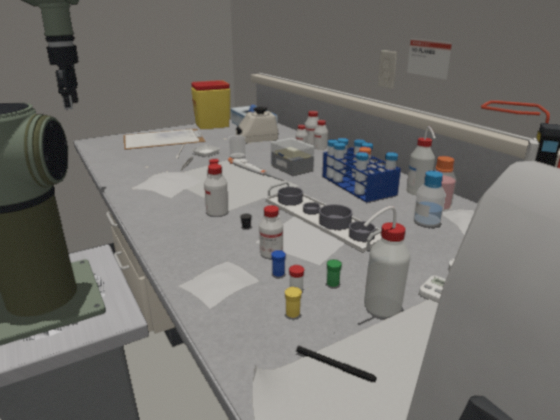

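View pics/side0.png

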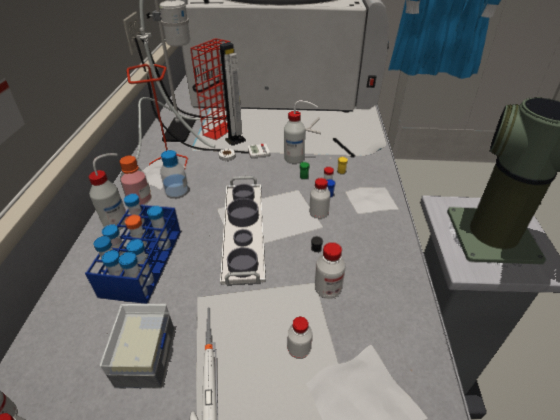

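Candidates in the side view: bottles at (330,270), (300,335) and (320,195), and the red-capped pot at (328,172). Look-alikes are the blue (331,187), green (304,170) and yellow (342,165) pots, the wash bottles at (294,138) and (105,200), and the stopper at (317,244). The tray's cups run down x≈243, from y=188 to 262. Next I'll measure these and check a close crop.

```bash
cat > h.py <<'E'
import numpy as np, cv2
from workcell import telemetry, cams, ctrl
from scipy.spatial.transform import Rotation as R
def cam(n,s=None):
    i=cams.camera_info(n)
    if 'extrinsics' in i: T=i['extrinsics']
    else:
        T=np.eye(4);T[:3,:3]=R.from_rotvec(s['ee_rot']).as_matrix();T[:3,3]=s['ee_pos'];T=T@i['mount']
    f=210/np.tan(np.radians(i['vertical_fov']/2))
    return T,np.array([[f,0,i['cx']],[0,f,i['cy']],[0,0,1]]),np.array([i['k1'],0,0,0,0.])
def ray(c,p):
    T,K,D=c; u=cv2.undistortPointsIter(np.array([[p]],float),K,D,None,None,(3,50,1e-12))[0,0]
    return T[:3,3],T[:3,:3]@np.array([u[0],-u[1],-1])
def plane(c,p,z):
    o,d=ray(c,p); return o+d*(z-o[2])/d[2]
def tri(c1,p1,c2,p2):
    (a,d),(b,e)=ray(c1,p1),ray(c2,p2)
    t=np.linalg.lstsq(np.c_[d,-e],b-a,rcond=None)[0]
    x,y=a+d*t[0],b+e*t[1]; return (x+y)/2,np.linalg.norm(x-y)
def pix(c,P):
    T,K,D=c; q=T[:3,:3].T@(np.array(P)-T[:3,3]); q=q*[1,-1,-1]
    return cv2.projectPoints(q.reshape(1,1,3),np.zeros(3),np.zeros(3),K,D)[0].ravel()
def red(im):
    h=cv2.cvtColor(im,cv2.COLOR_RGB2HSV)
    m=(((h[...,0]<8)|(h[...,0]>172))&(h[...,1]>150)&(h[...,2]>70)).astype(np.uint8)
    n,l,st,ce=cv2.connectedComponentsWithStats(m)
    return [(ce[i].round(1),st[i]) for i in range(1,n) if st[i][4]>=25]
E
python3 - <<'E'
from h import *
for n in("scene","side"):
    im=cv2.imread(f"pics/{n}0.png")[:,:,::-1].copy();c=cam(n);print(n)
    for ce,st in red(im): print(ce,st, plane(c,ce,.1)[:2].round(3))
im=cv2.imread("pics/side0.png");
g=cv2.resize(im[150:370,200:365],None,fx=3.6,fy=2.7*1.0,interpolation=cv2.INTER_CUBIC)
g=cv2.resize(im[150:365,200:365],None,fx=2.79,fy=2.79,interpolation=cv2.INTER_CUBIC)
im=cv2.imread("pics/scene0.png")
k=cv2.resize(im[150:320,190:400],None,fx=1.55,fy=1.55,interpolation=cv2.INTER_CUBIC)
o=np.zeros((600,460+326,3),np.uint8);o[:g.shape[0],:g.shape[1]]=g;o[:k.shape[0],460:460+k.shape[1]]=k[:,:326]
cv2.imwrite("pics/crop1.png",o)
E
```

```text
scene
[439.8  45.3] [430  44  20   4  54] [4.902 3.212]
[210.  85.] [192  81  37   9 247] [0.982 1.541]
[515.9 108.1] [482 101  67  21 215] [1.912 0.298]
[424.3 142. ] [418 139  13   7  76] [1.118 0.125]
[214. 167.] [209 160  12  14 132] [0.452 0.244]
[270.9 210.8] [265 206  13  11 120] [ 0.444 -0.069]
[392.6 232.1] [382 223  22  18 311] [ 0.592 -0.267]
[296.2 270.9] [290 266  13  11 123] [ 0.366 -0.284]
side
[212.   70.8] [191  39  34  72 543] [ 0.877 -0.814]
[148.6  80.3] [127  64  39  62 300] [ 1.108 -0.706]
[294.  115.8] [289 111  11  10  90] [ 0.528 -0.426]
[220.3 117.8] [213 115  13   7  28] [ 0.766 -0.399]
[217.4 130.9] [204 122  24  17 221] [ 0.759 -0.313]
[328.2 170.3] [324 167   9   8  55] [ 0.428 -0.118]
[ 96.8 177.3] [ 89 170  17  15 174] [ 1.03  -0.054]
[320.6 183.2] [315 178  12  11 104] [ 0.449 -0.06 ]
[332.  251.1] [324 243  18  18 256] [0.431 0.175]
[299.9 324.3] [293 317  15  16 195] [0.492 0.352]
[  4.9 416.4] [  0 413  12   7  71] [0.92  0.541]
```

View pics/crop1.png

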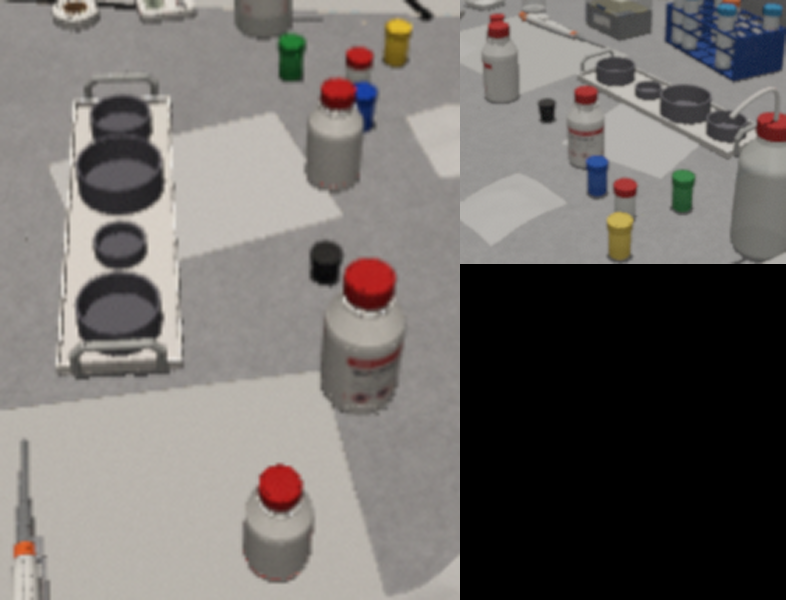

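The crop confirms one red-capped pot at side (328,172) among the blue, yellow and green ones, and three red-capped bottles. From far to near, the cups look like small, large, pot, medium. I'll put numbers on both.

```bash
python3 - <<'E'
from h import *
a,b=cam("scene"),cam("side")
for n,p,q,z in(("pot",(296.2,270.9),(328.2,170.3),.041),("med?",(270.9,210.8),(320.6,183.2),.082),("large?",(215,172),(332,251.1),.117),("small?",(213.5,163),(299.9,324.3),.082)):
    x,e=tri(a,p,b,q); print(n,x.round(4),round(e,4),plane(a,p,z).round(4),plane(b,q,z).round(4))
im=cv2.imread("pics/side0.png");g=cv2.cvtColor(im,cv2.COLOR_BGR2GRAY)
m=np.zeros_like(g);m[180:282,224:264]=(g[180:282,224:264]<125);
n,l,st,ce=cv2.connectedComponentsWithStats(m)
for i in range(1,n):
  if st[i][4]>60: print(st[i],ce[i].round(1))
for nm,c,zr in(("c1",(121,117,92,151),.029),("c2",(120,166,78,163),.037),("c3",(121,240,95,147),.021),("c4",(119,305,77,161),.033)):
    f=lambda x:(200+x/2.79,150+c[1]/2.79)
    L,Rr=plane(b,f(c[2]),zr),plane(b,f(c[3]),zr); print(nm,((L+Rr)/2).round(4),np.linalg.norm(L-Rr).round(4))
s=telemetry.observe();print(R.from_rotvec(s['ee_rot']).as_matrix().round(3))
E
```

```text
pot [ 0.4192 -0.2062  0.0395] 0.0027 [ 0.4163 -0.2083  0.041 ] [ 0.4206 -0.2051  0.041 ]
med? [ 0.4483 -0.063   0.097 ] 0.0017 [ 0.4632 -0.0354  0.082 ] [ 0.4477 -0.0843  0.082 ]
large? [0.4306 0.1838 0.109 ] 0.0023 [0.421 0.163 0.117] [0.4326 0.1909 0.117 ]
small? [0.4906 0.3375 0.0775] 0.0033 [0.4837 0.3247 0.082 ] [0.4922 0.3398 0.082 ]
[ 227  183   32   44 1064] [242.7 206.2]
[227 229  32  45 937] [242.3 253.7]
[225 274  39   8 119] [244.6 279.1]
c1 [ 0.6549 -0.1041  0.029 ] 0.0582
c2 [ 0.6442 -0.0204  0.037 ] 0.0783
c3 [0.634  0.0602 0.021 ] 0.0454
c4 [0.6233 0.1471 0.033 ] 0.0676
[[-0.959  0.285 -0.001]
 [ 0.285  0.959 -0.002]
 [ 0.    -0.002 -1.   ]]
```

View pics/wrist0.png

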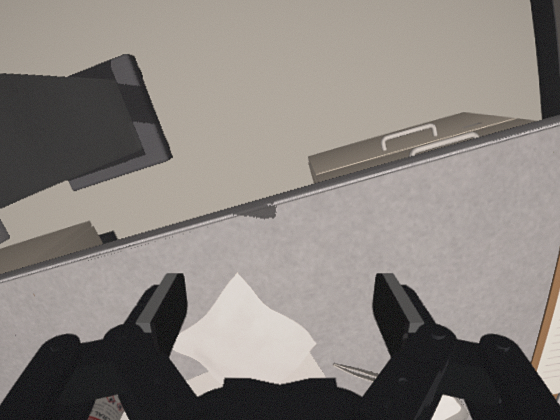

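```bash
cat >> h.py <<'E'
def go(x,y,z,yaw,s=None):
    s=s or telemetry.observe(); A=R.from_rotvec(s['ee_rot'])
    c,n=np.cos(np.radians(yaw)),np.sin(np.radians(yaw))
    B=R.from_matrix(np.array([[c,n,0],[n,-c,0],[0,0,-1.]]))
    t=np.degrees((A.inv()*B).as_rotvec()); d=100*(A.inv().apply(np.array([x,y,z])-s['ee_pos']))
    print('turn',t.round(1),'shift cm',d.round(2),'dist',np.linalg.norm(d).round(1),'at',s['ee_pos'].round(4),'t',round(s['time'],2))
E
python3 - <<'E'
from h import *
a=cam("scene")
for n,p in(("blue",(278,257)),("yellow",(293,297)),("green",(334,267)),("stopper",(246,217))): print(n,plane(a,p,.04).round(3))
go(.49,.30,.23,97)
E
```

```text
blue [ 0.414 -0.148  0.04 ]
yellow [ 0.369 -0.271  0.04 ]
green [ 0.485 -0.233  0.04 ]
stopper [0.442 0.043 0.04 ]
turn [-0.1  0.  66.5] shift cm [-38.44 -14.73   0.05] dist 41.2 at [0.1635 0.5506 0.2304] t 0.15
```

>>> jog_arm:
  moves:
    - [0, 0, 7, -4, -1.5, 0, 0]
    - [0, 0, 14, -8, -3, 0, 0]
    - [0, 0, 21, -12, -4.5, 0, 0]
    - [0, 0, 28, -16, -6, 0, 0]
    - [0, 0, 35, -20, -7.5, 0, 0]

```text
time: 0.65
ee_pos: [0.335, 0.421, 0.231]
ee_rot: [-1.373, -2.826, 0.001]
ft_force: [0.6, 0.8, -0.3]
finger_gap: 0.0851
grip_force: 0.0
```

```bash
python3 -c "
from h import *
go(.49,.30,.23,97)"
```

```text
turn [-0.   0.  31.2] shift cm [-19.09   4.7    0.09] dist 19.7 at [0.335 0.421 0.231] t 0.65
```

>>> jog_arm:
  moves:
    - [0, 0, 8, -4.8, 1.2, 0, 0]
    - [0, 0, 16, -9.6, 2.4, 0, 0]
    - [0, 0, 24, -14.4, 3.5, 0, 0]
    - [0, 0, 31.2, -19, 4.7, 0, 0]
    - [0, 0, 31.2, -19, 4.7, 0, 0]

```text
time: 1.15
ee_pos: [0.4934, 0.2987, 0.2309]
ee_rot: [2.085, 2.347, -0.0]
ft_force: [-0.5, 0.6, 0.5]
finger_gap: 0.0855
grip_force: 0.0
```

```bash
python3 - <<'E'
from h import *
s=telemetry.observe(); im=cams.capture("wrist"); cv2.imwrite("pics/w1.png",im[:,:,::-1]); c=cam("wrist",s); print(s['ee_pos'],s['dq'].round(3) if hasattr(s['dq'],'round') else s['dq'])
for ce,st in red(im): print(ce,st,plane(c,ce,.085).round(4),plane(c,ce,.12).round(4))
E
```

```text
[0.49340199 0.29866629 0.23093932] [ 0.078 -0.027  0.043  0.067  0.035 -0.028]
[281.7 146. ] [266 130  32  33 812] [0.4906 0.3394 0.085 ] [0.4897 0.3445 0.12  ]
[201.1 306.2] [ 184  285   35   43 1168] [0.4274 0.1665 0.085 ] [0.4342 0.1926 0.12  ]
```

View pics/w1.png

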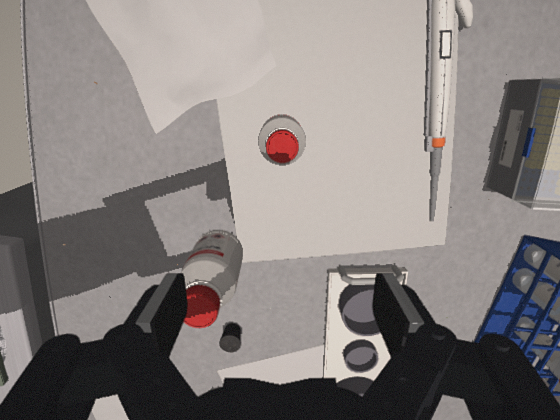

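```bash
python3 -c "
from h import *
go(.4904,.3394,.023,97)"
```

```text
turn [-0.  0. -0.] shift cm [ 3.86  0.43 20.77] dist 21.1 at [0.4909 0.3006 0.2307] t 1.2
```

>>> jog_arm:
  moves:
    - [0, 0, 0, 2, 0.2, 2, 0]
    - [0, 0, 0, 3.86, 0.43, 6, 0]
    - [0, 0, 0, 3.86, 0.43, 10, 0]
    - [0, 0, 0, 3.86, 0.43, 13, 0]
    - [0, 0, 0, 3.86, 0.43, 13, 0]

```text
time: 1.7
ee_pos: [0.4826, 0.3405, 0.0954]
ee_rot: [-2.07, -2.356, 0.019]
ft_force: [-0.8, -0.6, -0.6]
finger_gap: 0.0857
grip_force: 0.0
```

```bash
python3 -c "
from h import *
go(.4904,.3394,.023,97)"
```

```text
turn [-0.7  0.2  0.4] shift cm [-0.19  0.85  7.23] dist 7.3 at [0.4826 0.3405 0.0954] t 1.7
```

>>> jog_arm:
  moves:
    - [0, 0, 0, 0, 0, 0, 0]
    - [0, 0, 0, 0, 0, 0, 0]
    - [0, 0, 0, 0, 0, 0, 0]
    - [0, 0, 0, 0, 0, 0, 0]
    - [0, 0, 0, 0, 0, 0, 0]

```text
time: 2.2
ee_pos: [0.4892, 0.3419, 0.1026]
ee_rot: [2.076, 2.357, 0.003]
ft_force: [-0.2, -0.2, -0.9]
finger_gap: 0.0856
grip_force: 0.0
```

```bash
python3 -c "
from h import *
go(.4904,.3394,.023,97)"
```

```text
turn [ 0.1 -0.   0.2] shift cm [-0.27  0.07  7.96] dist 8.0 at [0.4892 0.3419 0.1026] t 2.2
```

>>> jog_arm:
  moves:
    - [0, 0, 0, -0.1, 0.05, 2, 0]
    - [0, 0, 0, -0.2, 0.1, 4.5, 0]
    - [0, 0, 0, -0.2, 0.1, 6.5, 0]
    - [0, 0, 0, -0.2, 0.1, 7.9, 0]
    - [0, 0, 0, -0.2, 0.1, 7.9, 0]

```text
time: 2.7
ee_pos: [0.4881, 0.3388, 0.0201]
ee_rot: [-2.076, -2.356, 0.007]
ft_force: [-0.4, 0.3, 0.2]
finger_gap: 0.0851
grip_force: 0.0
```

>>> jog_arm:
  moves:
    - [0, 0, 0, 0, 0, 0, 0]
    - [0, 0, 0, 0, 0, 0, 0.3]
    - [0, 0, 0, 0, 0, 0, 0.6]
    - [0, 0, 0, 0, 0, 0, 1]
    - [0, 0, 0, 0, 0, 0, 1]

```text
time: 3.2
ee_pos: [0.491, 0.3404, 0.0237]
ee_rot: [2.076, 2.357, 0.004]
ft_force: [0.7, -1.2, 4.0]
finger_gap: 0.0429
grip_force: 61.5
```

>>> jog_arm:
  moves:
    - [0, 0, 0, 0, 0, 0, 1]
    - [0, 0, 0, 0, 0, 0, 1]
    - [0, 0, 0, 0, 0, 0, 1]
    - [0, 0, 0, 0, 0, 0, 1]
    - [0, 0, 0, 0, 0, 0, 1]

```text
time: 3.7
ee_pos: [0.491, 0.3404, 0.0237]
ee_rot: [2.076, 2.357, 0.004]
ft_force: [0.4, -0.2, 5.8]
finger_gap: 0.0426
grip_force: 61.7
```

>>> jog_arm:
  moves:
    - [0, 0, 0, 0, 0, -1, 1]
    - [0, 0, 0, 0, 0, -4, 1]
    - [0, 0, 0, 0, 0, -8, 1]
    - [0, 0, 0, 0, 0, -12, 1]
    - [0, 0, 0, 0, 0, -14, 1]

```text
time: 4.2
ee_pos: [0.491, 0.3405, 0.1663]
ee_rot: [2.075, 2.356, 0.007]
ft_force: [0.2, -0.2, -1.8]
finger_gap: 0.0429
grip_force: 61.3
```

```bash
python3 - <<'E'
from h import *
go(.64,.0,.164,97)
im=cams.capture("side"); cv2.imwrite("pics/s1.png",cv2.resize(im[200:380,230:370,::-1],None,fx=3,fy=3,interpolation=cv2.INTER_CUBIC))
E
```

```text
turn [ 0.3 -0.1  0.3] shift cm [-35.66  10.48   0.22] dist 37.2 at [0.491  0.3405 0.1663] t 4.2
```

View pics/s1.png

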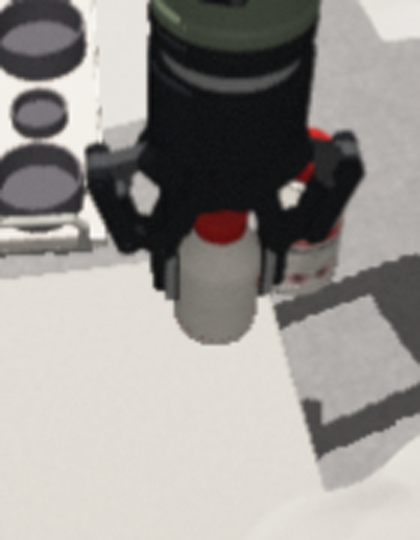

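```bash
python3 -c "
from h import *
go(.63,-.05,.26,97)"
```

```text
turn [ 0.5 -0.2  0.3] shift cm [-40.52   8.78  -9.14] dist 42.5 at [0.4924 0.3413 0.1691] t 4.25
```

>>> jog_arm:
  moves:
    - [0, 0, 0, -2, 0.8, -3, 1]
    - [0, 0, 0, -5.5, 1.8, -6, 1]
    - [0, 0, 0, -9.5, 3, -8, 1]
    - [0, 0, 0, -13.5, 4, -9, 1]
    - [0, 0, 0, -17.5, 5, -9, 1]

```text
time: 4.75
ee_pos: [0.5621, 0.1712, 0.2534]
ee_rot: [2.075, 2.357, 0.002]
ft_force: [0.6, -0.1, -0.8]
finger_gap: 0.0429
grip_force: 61.5
```

>>> jog_arm:
  moves:
    - [0, 0, 0, -4, 0.9, 0, 1]
    - [0, 0, 0, -8, 1.7, 0, 1]
    - [0, 0, 0, -12, 2.4, 0, 1]
    - [0, 0, 0, -16, 3, 0, 1]
    - [0, 0, 0, -19, 3.5, 0, 1]

```text
time: 5.25
ee_pos: [0.6194, -0.014, 0.2502]
ee_rot: [-2.077, -2.354, 0.004]
ft_force: [1.2, 0.6, -1.2]
finger_gap: 0.0432
grip_force: 61.5
```

>>> jog_arm:
  moves:
    - [0, 0, 0, -2, 0.2, 0, 1]
    - [0, 0, 0, -3.5, 0.3, 0, 1]
    - [0, 0, 0, -4, 0.3, 0, 1]
    - [0, 0, 0, -4, 0.3, 0, 1]
    - [0, 0, 0, -4, 0.3, 0, 1]

```text
time: 5.75
ee_pos: [0.6278, -0.0498, 0.252]
ee_rot: [-2.075, -2.358, -0.0]
ft_force: [-0.4, -0.3, -1.9]
finger_gap: 0.0434
grip_force: 61.5
```

```bash
python3 - <<'E'
from h import *
s=telemetry.observe(); im=cams.capture("wrist"); cv2.imwrite("pics/w2.png",im[:,:,::-1]); print(s['ee_pos'],s['ee_rot'],s['dq'])
E
```

```text
[ 0.6277753  -0.04978417  0.25195815] [-2.07456046e+00 -2.35769155e+00 -1.22222718e-04] [ 0.00951996 -0.00594736 -0.00039293 -0.00475244 -0.00077543  0.00035983]
```

View pics/w2.png

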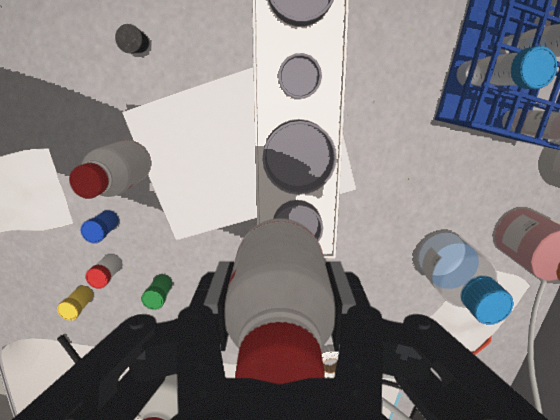

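```bash
python3 - <<'E'
from h import *
im=cv2.imread("pics/w2.png");g=cv2.cvtColor(im,cv2.COLOR_BGR2GRAY);hsv=cv2.cvtColor(im,cv2.COLOR_BGR2HSV)
s=dict(ee_pos=np.array([ 0.6277753,-0.04978417,0.25195815]),ee_rot=np.array([-2.07456046,-2.35769155,0]))
c=cam("wrist",s)
print(g[76,250:350:4],g[156,252:350:4],g[30:120:4,299])
P={}
for n,(x,y,r,z) in dict(pot=(299,76,28,.021),large=(299,156,41,.037)).items():
    # radial edge: first white pixel (>170) from outside going inward -> dark
    pts=[]
    for a in np.linspace(0,2*np.pi,90,endpoint=False):
        rr=np.arange(r+6,r-12,-.5); v=np.array([g[int(round(y+q*np.sin(a))),int(round(x+q*np.cos(a)))] for q in rr]).astype(int)
        i=np.where(v<(v[0]*.78))[0]
        if v[0]>165 and len(i): pts.append((x+rr[i[0]]*np.cos(a),y+rr[i[0]]*np.sin(a)))
    e=cv2.fitEllipse(np.array(pts,np.float32)); P[n]=plane(c,e[0],z); print(n,len(pts),np.round(e[0],1),np.round(e[1],1),P[n].round(4))
    print('diam',[np.linalg.norm(plane(c,(e[0][0]-e[1][k]/2,e[0][1]),z)-plane(c,(e[0][0]+e[1][k]/2,e[0][1]),z)).round(4) for k in(0,1)])
d=P['pot'][:2]-P['large'][:2];print(np.linalg.norm(d));d/=np.linalg.norm(d)
m=(P['pot'][:2]+P['large'][:2])/2
print('yaw',np.degrees(np.arctan2(d[1],d[0])),'small,large,pot,med',[(m+d*k*.086).round(4) for k in(-1.5,-.5,.5,1.5)])
# tray direction from edges
for y in (40,100,125,200,240):
    w=np.where(g[y,240:360]>185)[0]+240;print(y,w.min(),w.max())
E
```

```text
[223 224 237 236 236 236 237 122 147 147 147 146 147 147 146 147 146  47
 230 236 236 236 236 116 174] [223 126 136  71  72  73  70  71  67  69 131 142 141 142 140 140 139 140
 141  92  53 191 234 223 195] [235 235 235 235 235 236 139 127 144 144 147 144 148 145 146 145 143 120
 237 236 237 236 233]
pot 90 [299.2  75.8] [43.1 46.2] [0.635  0.0553 0.021 ]
diam [np.float64(0.0457), np.float64(0.049)]
large 68 [297.2 159.4] [79.1 86.7] [ 0.6444 -0.0309  0.037 ]
diam [np.float64(0.086), np.float64(0.0943)]
0.08669251267887679
yaw 96.20001960516737 small,large,pot,med [array([ 0.6536, -0.1161]), array([ 0.6443, -0.0306]), array([0.635 , 0.0549]), array([0.6257, 0.1404])]
40 253 347
100 240 355
125 240 343
200 240 338
240 319 336
```

```bash
python3 - <<'E'
from h import *
s=dict(ee_pos=np.array([ 0.6277753,-0.04978417,0.25195815]),ee_rot=np.array([-2.07456046,-2.35769155,0]))
c=cam("wrist",s);b=cam("side")
print(plane(c,(299,156.5),.037).round(4))
A=np.array([.635,.0553]);d=np.array([np.cos(np.radians(96.5)),np.sin(np.radians(96.5))])
w=cv2.resize(cv2.imread("pics/w2.png")[0:270,200:400],None,fx=2,fy=2);q=cv2.resize(cv2.imread("pics/side0.png")[170:290,200:290],None,fx=4,fy=4)
for k,r,z in((0,.0205,.021),(-1,.0375,.037),(-2,.0275,.029),(1,.032,.033)):
    C=A+d*.086*k;print(C.round(4))
    for t in np.linspace(0,2*np.pi,40):
        p=[C[0]+r*np.cos(t),C[1]+r*np.sin(t),z]
        u=(pix(c,p)-[200,0])*2;v=(pix(b,p)-[200,170])*4
        cv2.circle(w,tuple(int(i) for i in u.round()),1,(0,255,0),-1);cv2.circle(q,tuple(int(i) for i in v.round()),1,(0,255,0),-1)
o=np.zeros((540,770,3),np.uint8);o[:w.shape[0],:400]=w;o[:480,405:765]=q;cv2.imwrite("pics/ov.png",o)
E
```

```text
[ 0.6459 -0.0275  0.037 ]
[0.635  0.0553]
[ 0.6447 -0.0301]
[ 0.6545 -0.1156]
[0.6253 0.1407]
```

View pics/ov.png

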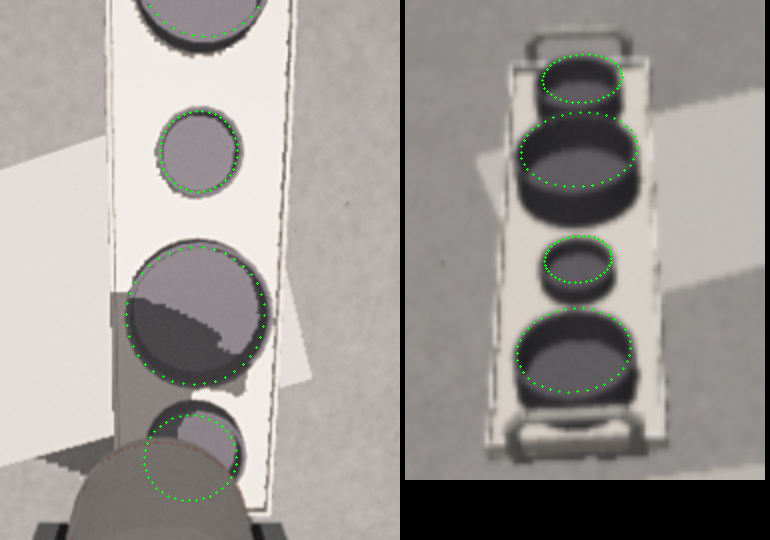

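```bash
python3 -c "
from h import *
go(.6565,-.1125,.066,97)"
```

```text
turn [-0.  -0.   0.3] shift cm [-6.62  2.04 18.61] dist 19.9 at [ 0.6279 -0.0496  0.2521] t 5.8
```

>>> jog_arm:
  moves:
    - [0, 0, 0, -2, 0.6, 1, 1]
    - [0, 0, 0, -5, 1.5, 3, 1]
    - [0, 0, 0, -6.6, 2, 6, 1]
    - [0, 0, 0, -6.6, 2, 9, 1]
    - [0, 0, 0, -6.6, 2, 12, 1]

```text
time: 6.3
ee_pos: [0.6566, -0.1146, 0.1307]
ee_rot: [2.077, 2.357, -0.0]
ft_force: [0.0, 0.2, -0.3]
finger_gap: 0.0435
grip_force: 61.4
```

>>> jog_arm:
  moves:
    - [0, 0, 0, 0, 0, 3, 1]
    - [0, 0, 0, 0, 0, 5.5, 1]
    - [0, 0, 0, 0, 0, 6.6, 1]
    - [0, 0, 0, 0, 0, 6.6, 1]
    - [0, 0, 0, 0, 0, 6.6, 1]

```text
time: 6.8
ee_pos: [0.6573, -0.114, 0.0673]
ee_rot: [2.075, 2.357, 0.001]
ft_force: [-0.2, -0.4, -0.9]
finger_gap: 0.0432
grip_force: 61.4
```

```bash
python3 - <<'E'
from h import *
go(.6565,-.1125,.066,97)
im=cams.capture("wrist"); jm=cams.capture("side");km=cams.capture("scene")
o=np.zeros((560,780,3),np.uint8);o[:420,:400]=im[:,80:480]
o[:380,405:775]=cv2.resize(jm[135:230,190:283],(370,380),interpolation=cv2.INTER_CUBIC);
o[385:555,405:775]=cv2.resize(km[180:250,290:442],(370,170),interpolation=cv2.INTER_CUBIC)
cv2.imwrite("pics/p1.png",o[:,:,::-1])
E
```

```text
turn [0.1 0.  0.3] shift cm [ 0.16 -0.06  0.13] dist 0.2 at [ 0.6573 -0.114   0.0673] t 6.8
```

View pics/p1.png

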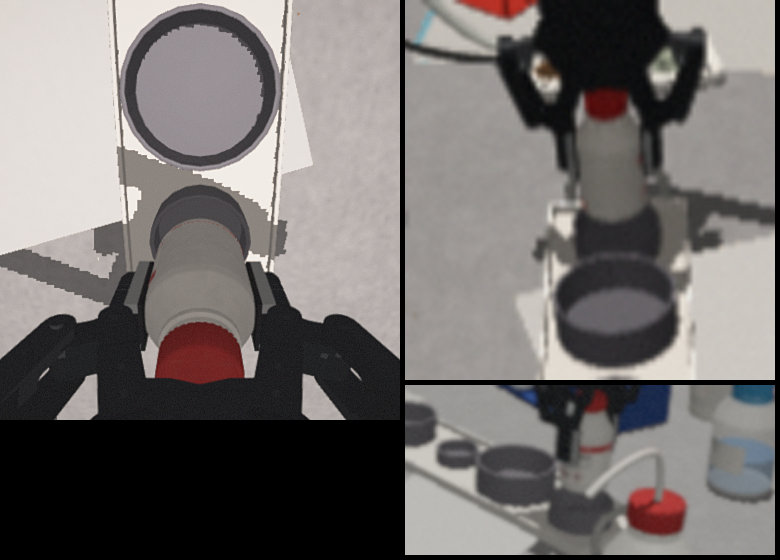

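```bash
python3 - <<'E'
from h import *
s=telemetry.observe();c=cam("wrist",s);print(s['ee_pos'].round(4))
for n,p,z in(("Lc",(280,86),.037),("Ll",(201,86),.037),("Lr",(359,86),.037),("Lt",(280,4),.037),("Lb",(280,168),.037),("St",(280,185),.029),("Sl",(230,228),.029),("Sr",(329,228),.029),("bottle edge",(279,221),.045),("be2",(279,221),.050)): print(n,plane(c,p,z).round(4))
E
```

```text
[ 0.658  -0.1143  0.0686]
Lc [ 0.6472 -0.0274  0.037 ]
Ll [ 0.608  -0.0321  0.037 ]
Lr [ 0.6863 -0.0221  0.037 ]
Lt [0.6424 0.0096 0.037 ]
Lb [ 0.6525 -0.0687  0.037 ]
St [ 0.654  -0.0801  0.029 ]
Sl [ 0.6279 -0.1099  0.029 ]
Sr [ 0.6862 -0.1026  0.029 ]
bottle edge [ 0.6553 -0.0957  0.045 ]
be2 [ 0.6551 -0.0938  0.05  ]
```

>>> jog_arm:
  moves:
    - [0, 0, 0, 0.25, 0, 0, 1]
    - [0, 0, 0, 0.25, 0, 0.5, 1]
    - [0, 0, 0, 0.25, 0, 1.2, 1]
    - [0, 0, 0, 0.25, 0, 1.8, 1]
    - [0, 0, 0, 0.25, 0, 1.8, 1]

```text
time: 7.45
ee_pos: [0.6548, -0.1111, 0.0463]
ee_rot: [-2.075, -2.356, 0.002]
ft_force: [-0.2, 0.6, -1.9]
finger_gap: 0.0428
grip_force: 61.4
```

>>> jog_arm:
  moves:
    - [0, 0, 0, 0, 0, 0.4, 1]
    - [0, 0, 0, 0, 0, 0.8, 1]
    - [0, 0, 0, 0, 0, 1.2, 1]
    - [0, 0, 0, 0, 0, 1.5, 1]
    - [0, 0, 0, 0, 0, 1.5, 1]

```text
time: 7.95
ee_pos: [0.6555, -0.1112, 0.0325]
ee_rot: [-2.076, -2.357, 0.001]
ft_force: [-0.3, 0.2, -2.0]
finger_gap: 0.0427
grip_force: 61.4
```

>>> jog_arm:
  moves:
    - [0, 0, 0, 0, 0, 0.1, 1]
    - [0, 0, 0, 0, 0, 0.1, 0.4]
    - [0, 0, 0, 0, 0, 0.1, 0.2]
    - [0, 0, 0, 0, 0, 0.1, 0]
    - [0, 0, 0, 0, 0, 0.1, 0]

```text
time: 8.45
ee_pos: [0.6563, -0.1115, 0.0327]
ee_rot: [2.076, 2.357, 0.001]
ft_force: [-1.2, 0.8, -0.5]
finger_gap: 0.0853
grip_force: 0.0
```

>>> jog_arm:
  moves:
    - [0, 0, 0, 0, 0, 0, 0]
    - [0, 0, 0, 0, 0, -2, 0]
    - [0, 0, 0, 0, 0, -6, 0]
    - [0, 0, 0, 0, 0, -11, 0]
    - [0, 0, 0, 0, 0, -15, 0]

```text
time: 8.95
ee_pos: [0.6565, -0.1115, 0.185]
ee_rot: [2.075, 2.356, 0.001]
ft_force: [1.3, -0.2, -0.1]
finger_gap: 0.0854
grip_force: 0.0
```

```bash
python3 -c "
from h import *
go(.433,.15,.24,97)"
```

```text
turn [0.1 0.  0.3] shift cm [ 28.76 -18.86  -5.56] dist 34.8 at [ 0.6565 -0.1115  0.185 ] t 8.95
```

>>> jog_arm:
  moves:
    - [0, 0, 0, 2.5, -1.5, -4, 0]
    - [0, 0, 0, 6, -4, -6, 0]
    - [0, 0, 0, 10, -6.5, -6, 0]
    - [0, 0, 0, 14, -9.2, -6, 0]
    - [0, 0, 0, 18, -11.8, -6, 0]

```text
time: 9.45
ee_pos: [0.5149, 0.0534, 0.2427]
ee_rot: [2.077, 2.356, 0.001]
ft_force: [-0.1, 1.4, 0.3]
finger_gap: 0.0856
grip_force: 0.0
```

>>> jog_arm:
  moves:
    - [0, 0, 0, 4, -2.7, 0, 0]
    - [0, 0, 0, 8, -5.2, 0, 0]
    - [0, 0, 0, 10.5, -6.9, 0, 0]
    - [0, 0, 0, 10.8, -7.1, 0, 0]
    - [0, 0, 0, 10.8, -7.1, 0, 0]

```text
time: 9.95
ee_pos: [0.432, 0.1509, 0.2427]
ee_rot: [2.073, 2.359, 0.001]
ft_force: [0.4, -0.3, 1.3]
finger_gap: 0.0857
grip_force: 0.0
```

>>> jog_arm:
  moves:
    - [0, 0, 0, 0, 0, 0, 0]
    - [0, 0, 0, 0, 0, 0, 0]
    - [0, 0, 0, 0, 0, 0, 0]
    - [0, 0, 0, 0, 0, 0, 0]
    - [0, 0, 0, 0, 0, 0, 0]

```text
time: 10.45
ee_pos: [0.4324, 0.1501, 0.2421]
ee_rot: [-2.077, -2.356, 0.0]
ft_force: [-0.2, -0.0, 0.0]
finger_gap: 0.0854
grip_force: 0.0
```

```bash
cat >> h.py <<'E'
def look(zs,name=None):
    s=telemetry.observe(); im=cams.capture("wrist"); c=cam("wrist",s); print(s['ee_pos'].round(4),round(s['time'],2))
    if name: cv2.imwrite("pics/"+name,im[:,:,::-1])
    for ce,st in red(im): print(ce,st,[plane(c,ce,z)[:2].round(4) for z in zs])
    return c
E
python3 -c "
from h import *
look((.125,.105,.046),'w3.png')
im=cams.capture('side');print(red(im))
go(.433,.190,.20,97)"
```

```text
[0.4324 0.1501 0.2421] 10.45
[284.5 152. ] [ 262  129   46   47 1656] [array([0.4311, 0.1908]), array([0.4318, 0.1875]), array([0.4338, 0.178 ])]
[269.6 372. ] [256 360  27  25 525] [array([ 0.4452, -0.0325]), array([ 0.4469, -0.0529]), array([ 0.4522, -0.113 ])]
[436.3 413.2] [431 406  10  14  70] [array([ 0.6391, -0.0761]), array([ 0.6558, -0.0999]), array([ 0.7051, -0.17  ])]
[(array([212.4,  71. ]), array([196,  39,  33,  72, 562], dtype=int32)), (array([148.8,  80.7]), array([127,  64,  39,  63, 303], dtype=int32)), (array([294. , 115.9]), array([289, 111,  11,  10,  90], dtype=int32)), (array([220.2, 117.8]), array([213, 115,  14,   7,  30], dtype=int32)), (array([217.4, 130.9]), array([204, 122,  25,  17, 220], dtype=int32)), (array([328.2, 170.3]), array([324, 167,   9,   8,  55], dtype=int32)), (array([241.5, 172. ]), array([237, 168,  10,   9,  73], dtype=int32)), (array([ 97.3, 177.4]), array([ 89, 170,  17,  15, 186], dtype=int32)), (array([320.6, 183.2]), array([315, 178,  12,  11, 105], dtype=int32)), (array([331.9, 251.2]), array([323, 243,  19,  18, 264], dtype=int32)), (array([  5.1, 416.3]), array([  0, 413,  12,   7,  73], dtype=int32))]
turn [-0.  -0.   0.2] shift cm [3.93 0.57 4.22] dist 5.8 at [0.4323 0.1503 0.2422] t 10.55
```

```bash
python3 -c "
from h import *
go(.4311,.1906,.096,97)"
```

```text
turn [-0.  -0.   0.2] shift cm [ 4.02  0.39 14.62] dist 15.2 at [0.4323 0.1503 0.2422] t 10.55
```

>>> jog_arm:
  moves:
    - [0, 0, 0, 2, 0.2, 1, 0]
    - [0, 0, 0, 4, 0.4, 3.5, 0]
    - [0, 0, 0, 4, 0.4, 6, 0]
    - [0, 0, 0, 4, 0.4, 8, 0]
    - [0, 0, 0, 4, 0.4, 8.5, 0]

```text
time: 11.05
ee_pos: [0.429, 0.1904, 0.1547]
ee_rot: [-2.074, -2.356, 0.007]
ft_force: [-0.7, -0.3, 0.1]
finger_gap: 0.0851
grip_force: 0.0
```

>>> jog_arm:
  moves:
    - [0, 0, 0, 0, 0, 1.5, 0]
    - [0, 0, 0, 0, 0, 3.5, 0]
    - [0, 0, 0, 0, 0, 5.3, 0]
    - [0, 0, 0, 0, 0, 6.1, 0]
    - [0, 0, 0, 0, 0, 6.1, 0]

```text
time: 11.55
ee_pos: [0.4306, 0.1904, 0.0958]
ee_rot: [-2.076, -2.357, 0.002]
ft_force: [0.5, 0.0, 0.5]
finger_gap: 0.0854
grip_force: 0.0
```

```bash
python3 -c "
from h import *
go(.4311,.1906,.096,97)"
```

```text
turn [-0.1  0.   0.2] shift cm [ 0.01  0.05 -0.02] dist 0.1 at [0.4306 0.1904 0.0958] t 11.55
```

>>> jog_arm:
  moves:
    - [0, 0, 0, 0, 0, 0, 0.3]
    - [0, 0, 0, 0, 0, 0, 0.5]
    - [0, 0, 0, 0, 0, 0, 1]
    - [0, 0, 0, 0, 0, 0, 1]
    - [0, 0, 0, 0, 0, 0, 1]

```text
time: 12.05
ee_pos: [0.432, 0.1909, 0.0975]
ee_rot: [2.076, 2.357, 0.003]
ft_force: [-0.9, 0.0, 5.4]
finger_gap: 0.0358
grip_force: 59.4
```

>>> jog_arm:
  moves:
    - [0, 0, 0, 0, 0, 0, 1]
    - [0, 0, 0, 0, 0, 0, 1]
    - [0, 0, 0, 0, 0, -0.5, 1]
    - [0, 0, 0, 0, 0, -2, 1]
    - [0, 0, 0, 0, 0, -4, 1]

```text
time: 12.55
ee_pos: [0.4295, 0.1903, 0.1354]
ee_rot: [-2.075, -2.356, 0.005]
ft_force: [0.1, 0.5, -1.0]
finger_gap: 0.036
grip_force: 58.6
```

```bash
python3 - <<'E'
from h import *
jm=cams.capture("side");km=cams.capture("scene")
o=np.hstack([cv2.resize(jm[200:310,275:385],(390,390),interpolation=cv2.INTER_CUBIC),cv2.resize(km[100:230,155:285],(390,390),interpolation=cv2.INTER_CUBIC)])
cv2.imwrite("pics/p2.png",o[:,:,::-1])
E
```

View pics/p2.png

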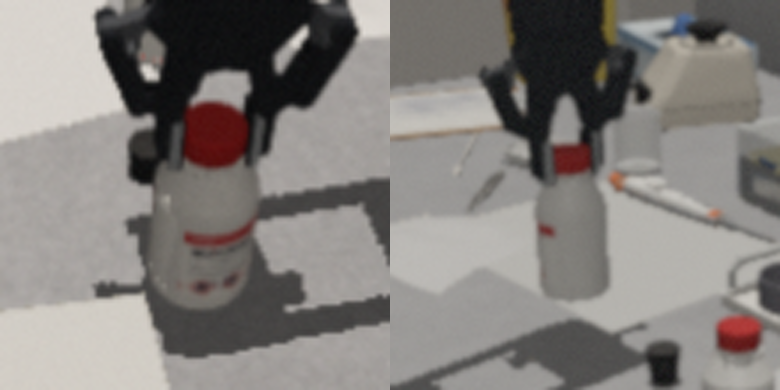

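```bash
python3 -c "
from h import *
go(.6473,-.0280,.175,97)"
```

```text
turn [ 0.3 -0.   0.3] shift cm [-24.45  18.5   -3.55] dist 30.9 at [0.4331 0.1912 0.1386] t 12.65
```

>>> jog_arm:
  moves:
    - [0, 0, 0, -1.5, 1, -2, 1]
    - [0, 0, 0, -4, 3, -3.3, 1]
    - [0, 0, 0, -7, 5.3, -3.5, 1]
    - [0, 0, 0, -10, 7.6, -3.5, 1]
    - [0, 0, 0, -13, 9.9, -3.5, 1]

```text
time: 13.15
ee_pos: [0.546, 0.0732, 0.1702]
ee_rot: [-2.076, -2.357, 0.001]
ft_force: [-0.8, 1.0, -0.9]
finger_gap: 0.0361
grip_force: 58.8
```

>>> jog_arm:
  moves:
    - [0, 0, 0, -3, 2.3, 0, 1]
    - [0, 0, 0, -6, 4.6, 0, 1]
    - [0, 0, 0, -9, 6.8, 0, 1]
    - [0, 0, 0, -10.8, 8.2, 0, 1]
    - [0, 0, 0, -11.5, 8.6, 0, 1]

```text
time: 13.65
ee_pos: [0.6463, -0.0311, 0.1695]
ee_rot: [-2.079, -2.355, 0.001]
ft_force: [-0.1, 0.6, -1.7]
finger_gap: 0.0359
grip_force: 58.9
```

>>> jog_arm:
  moves:
    - [0, 0, 0, 0, 0, 0, 1]
    - [0, 0, 0, 0, 0, 0, 1]
    - [0, 0, 0, 0, 0, 0, 1]
    - [0, 0, 0, 0, 0, 0, 1]
    - [0, 0, 0, 0, 0, 0, 1]

```text
time: 14.15
ee_pos: [0.6452, -0.0282, 0.1715]
ee_rot: [2.075, 2.358, 0.0]
ft_force: [-0.6, 0.3, -1.5]
finger_gap: 0.0358
grip_force: 58.9
```

```bash
python3 - <<'E'
from h import *
go(.6473,-.0280,.143,97)
look((.1,),'w4.png')
jm=cams.capture("side")
o=np.zeros((420,790,3),np.uint8);o[:,:400]=cams.capture("wrist")[:,80:480];o[:380,405:785]=cv2.resize(jm[135:230,195:290],(380,380),interpolation=cv2.INTER_CUBIC)
cv2.imwrite("pics/p3.png",o[:,:,::-1])
E
```

```text
turn [ 0.  -0.   0.3] shift cm [-0.    0.21  2.85] dist 2.9 at [ 0.6452 -0.0282  0.1715] t 14.15
[ 0.6452 -0.0282  0.1715] 14.15
[ 16.3 231.6] [   0  210   38   44 1326] [array([ 0.4522, -0.0618])]
[279.4 298.7] [ 236  253   87   90 6216] [array([ 0.653 , -0.0905])]
[ 47.1 329.8] [ 33 317  30  27 592] [array([ 0.4651, -0.1498])]
```

View pics/p3.png

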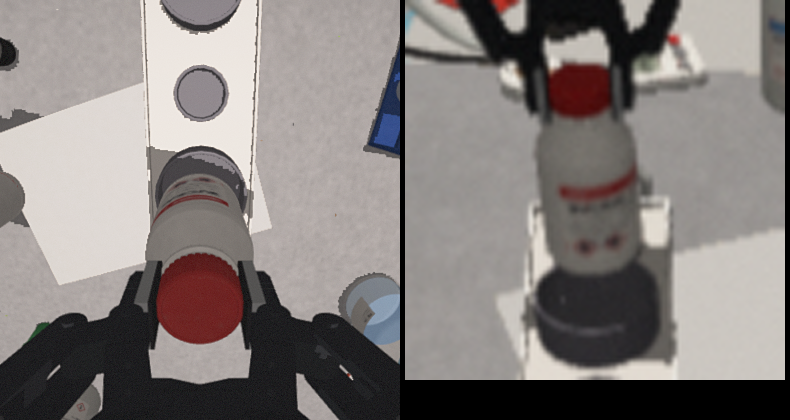

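>>> jog_arm:
  moves:
    - [0, 0, 0, 0, 0.1, 0.8, 1]
    - [0, 0, 0, 0, 0.1, 1.8, 1]
    - [0, 0, 0, 0, 0.1, 3, 1]
    - [0, 0, 0, 0, 0.1, 4, 1]
    - [0, 0, 0, 0, 0.1, 4.3, 1]

```text
time: 14.8
ee_pos: [0.6448, -0.0287, 0.1254]
ee_rot: [-2.074, -2.354, 0.004]
ft_force: [-0.3, 0.3, -1.6]
finger_gap: 0.0351
grip_force: 58.9
```

>>> jog_arm:
  moves:
    - [0, 0, 0, 0, 0, 0.5, 1]
    - [0, 0, 0, 0, 0, 1, 1]
    - [0, 0, 0, 0, 0, 1.5, 1]
    - [0, 0, 0, 0, 0, 1.9, 1]
    - [0, 0, 0, 0, 0, 1.9, 1]

```text
time: 15.3
ee_pos: [0.646, -0.0288, 0.1085]
ee_rot: [-2.076, -2.357, 0.001]
ft_force: [0.6, 0.7, -1.4]
finger_gap: 0.0363
grip_force: 58.9
```

```bash
python3 -c "
from h import *
go(.6473,-.0280,.1055,97)"
```

```text
turn [-0.1 -0.   0.3] shift cm [0.07 0.14 0.3 ] dist 0.3 at [ 0.646  -0.0288  0.1085] t 15.3
```

Free descent, so it's inside the cup. Next: lower the last 3 mm, release and rise.

>>> jog_arm:
  moves:
    - [0, 0, 0, 0, 0, 0.15, 1]
    - [0, 0, 0, 0, 0, 0.25, 1]
    - [0, 0, 0, 0, 0, 0.25, 0.6]
    - [0, 0, 0, 0, 0, 0.25, 0.3]
    - [0, 0, 0, 0, 0, 0.25, 0]

```text
time: 15.8
ee_pos: [0.647, -0.029, 0.1074]
ee_rot: [2.076, 2.357, 0.001]
ft_force: [0.3, 0.6, -0.7]
finger_gap: 0.0633
grip_force: 0.0
```

>>> jog_arm:
  moves:
    - [0, 0, 0, 0, 0, 0, 0]
    - [0, 0, 0, 0, 0, -1, 0]
    - [0, 0, 0, 0, 0, -4, 0]
    - [0, 0, 0, 0, 0, -8, 0]
    - [0, 0, 0, 0, 0, -12, 0]

```text
time: 16.3
ee_pos: [0.6462, -0.0289, 0.2284]
ee_rot: [-2.076, -2.357, 0.0]
ft_force: [0.6, -0.4, 0.3]
finger_gap: 0.0853
grip_force: 0.0
```

```bash
python3 -c "
from h import *
go(.447,-.10,.24,97)"
```

```text
turn [-0.  -0.   0.3] shift cm [ -4.54 -20.66  -1.15] dist 21.2 at [ 0.6462 -0.0289  0.2284] t 16.3
```

>>> jog_arm:
  moves:
    - [0, 0, 0, -1, -4, -0.5, 0]
    - [0, 0, 0, -2, -8.5, -1, 0]
    - [0, 0, 0, -3, -13, -1.2, 0]
    - [0, 0, 0, -4, -17.5, -1.2, 0]
    - [0, 0, 0, -4.5, -20.5, -1.2, 0]

```text
time: 16.8
ee_pos: [0.4466, -0.1, 0.2397]
ee_rot: [2.076, 2.356, -0.001]
ft_force: [0.1, 0.1, 0.4]
finger_gap: 0.0856
grip_force: 0.0
```

>>> jog_arm:
  moves:
    - [0, 0, 0, 0, 0, 0, 0]
    - [0, 0, 0, 0, 0, 0, 0]
    - [0, 0, 0, 0, 0, 0, 0]
    - [0, 0, 0, 0, 0, 0, 0]
    - [0, 0, 0, 0, 0, 0, 0]

```text
time: 17.3
ee_pos: [0.4496, -0.0992, 0.2388]
ee_rot: [-2.075, -2.358, -0.0]
ft_force: [-0.5, 0.0, -0.4]
finger_gap: 0.0852
grip_force: 0.0
```

```bash
python3 -c "
from h import *
look((.105,.046),'w5.png')
go(.4477,-.06,.20,97)"
```

```text
[ 0.4496 -0.0992  0.2388] 17.3
[464.1 141.3] [461 127   9  31  90] [array([ 0.5983, -0.0315]), array([ 0.6323, -0.0346])]
[530.8 151.2] [ 504  129   54   46 1918] [array([ 0.6626, -0.0304]), array([ 0.7103, -0.0333])]
[282.3 153.4] [ 264  135   38   38 1096] [array([ 0.4471, -0.0625]), array([ 0.4489, -0.0723])]
[486.5 230. ] [471 216  32  29 703] [array([ 0.6451, -0.1075]), array([ 0.6891, -0.1269])]
[240.9 264.1] [229 252  25  25 480] [array([ 0.4221, -0.1703]), array([ 0.4185, -0.203 ])]
[542.8 335.2] [534 307  26  51 209] [array([ 0.7587, -0.221 ]), array([ 0.827 , -0.2646])]
[460.2 412.5] [449 401  22  19 268] [array([ 0.7012, -0.3423]), array([ 0.7572, -0.4118])]
turn [-0.  -0.   0.3] shift cm [3.91 0.33 3.87] dist 5.5 at [ 0.4494 -0.0992  0.2386] t 17.35
```

View pics/w5.png

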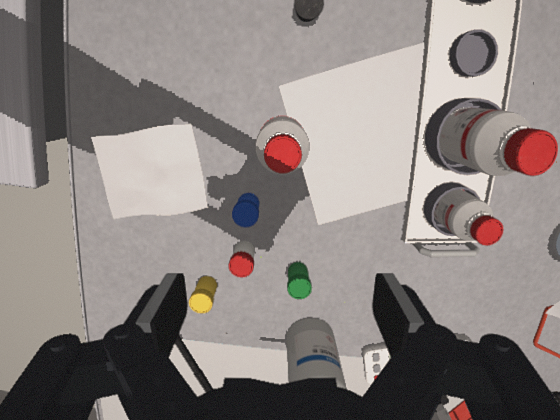

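>>> jog_arm:
  moves:
    - [0, 0, 0, 2, 0.1, 2, 0]
    - [0, 0, 0, 3.7, 0.2, 5, 0]
    - [0, 0, 0, 3.7, 0.2, 8, 0]
    - [0, 0, 0, 3.7, 0.2, 10, 0]
    - [0, 0, 0, 3.7, 0.2, 11, 0]

```text
time: 17.85
ee_pos: [0.4448, -0.0616, 0.1265]
ee_rot: [-2.073, -2.355, 0.003]
ft_force: [-0.7, 0.7, -0.4]
finger_gap: 0.0854
grip_force: 0.0
```

>>> jog_arm:
  moves:
    - [0, 0, 0, 0, 0, 1.5, 0]
    - [0, 0, 0, 0, 0, 3.2, 0]
    - [0, 0, 0, 0, 0, 4.5, 0]
    - [0, 0, 0, 0, 0, 5.1, 0]
    - [0, 0, 0, 0, 0, 5.1, 0]

```text
time: 18.35
ee_pos: [0.4461, -0.0624, 0.0774]
ee_rot: [-2.076, -2.357, 0.001]
ft_force: [-0.0, -0.8, 0.4]
finger_gap: 0.0854
grip_force: 0.0
```

```bash
python3 -c "
from h import *
go(.4471,-.0625,.077,97)"
```

```text
turn [-0.1 -0.   0.3] shift cm [-0.02  0.1   0.04] dist 0.1 at [ 0.4461 -0.0624  0.0774] t 18.35
```

>>> jog_arm:
  moves:
    - [0, 0, 0, 0, 0, 0, 0.3]
    - [0, 0, 0, 0, 0, 0, 0.6]
    - [0, 0, 0, 0, 0, 0, 1]
    - [0, 0, 0, 0, 0, 0, 1]
    - [0, 0, 0, 0, 0, 0, 1]

```text
time: 18.85
ee_pos: [0.4475, -0.0629, 0.0789]
ee_rot: [2.074, 2.355, 0.002]
ft_force: [1.0, -0.0, 3.8]
finger_gap: 0.0327
grip_force: 53.5
```

>>> jog_arm:
  moves:
    - [0, 0, 0, 0, 0, 0, 1]
    - [0, 0, 0, 0, 0, -0.5, 1]
    - [0, 0, 0, 0, 0, -2, 1]
    - [0, 0, 0, 0, 0, -5, 1]
    - [0, 0, 0, 0, 0, -8, 1]

```text
time: 19.35
ee_pos: [0.4442, -0.0618, 0.1572]
ee_rot: [-2.073, -2.354, 0.003]
ft_force: [0.2, -0.5, -0.4]
finger_gap: 0.0324
grip_force: 52.9
```

```bash
python3 -c "
from h import *
go(.6263,.1419,.16,97)"
```

```text
turn [-0.3 -0.1  0.3] shift cm [17.91 20.64 -0.33] dist 27.3 at [ 0.4442 -0.0618  0.1572] t 19.35
```

>>> jog_arm:
  moves:
    - [0, 0, 0, 1, 1, 0, 1]
    - [0, 0, 0, 3, 3.5, 0, 1]
    - [0, 0, 0, 5.5, 6.2, 0, 1]
    - [0, 0, 0, 8, 9, 0, 1]
    - [0, 0, 0, 10.5, 11.8, 0, 1]

```text
time: 19.85
ee_pos: [0.5494, 0.0583, 0.156]
ee_rot: [-2.075, -2.355, 0.004]
ft_force: [0.2, -0.8, -1.1]
finger_gap: 0.0328
grip_force: 52.9
```

>>> jog_arm:
  moves:
    - [0, 0, 0, 2.5, 2.8, 0, 1]
    - [0, 0, 0, 5, 5.5, 0, 1]
    - [0, 0, 0, 6.6, 7.4, 0, 1]
    - [0, 0, 0, 7.4, 8.4, 0, 1]
    - [0, 0, 0, 7.4, 8.4, 0, 1]

```text
time: 20.35
ee_pos: [0.6235, 0.1418, 0.1561]
ee_rot: [-2.073, -2.358, 0.003]
ft_force: [0.4, 0.2, -1.0]
finger_gap: 0.0325
grip_force: 52.9
```

>>> jog_arm:
  moves:
    - [0, 0, 0, 0, 0, 0, 1]
    - [0, 0, 0, 0, 0, 0, 1]
    - [0, 0, 0, 0, 0, 0, 1]
    - [0, 0, 0, 0, 0, 0, 1]
    - [0, 0, 0, 0, 0, 0, 1]

```text
time: 20.85
ee_pos: [0.6238, 0.1401, 0.1581]
ee_rot: [2.077, 2.357, 0.0]
ft_force: [0.0, -0.2, -1.2]
finger_gap: 0.0322
grip_force: 52.9
```

```bash
python3 - <<'E'
from h import *
go(.6263,.1419,.16,97)
jm=cams.capture("side")
o=np.zeros((420,790,3),np.uint8);o[:,:400]=cams.capture("wrist")[:,80:480];o[:380,405:785]=cv2.resize(jm[190:285,195:290],(380,380),interpolation=cv2.INTER_CUBIC)
cv2.imwrite("pics/p4.png",o[:,:,::-1])
E
```

```text
turn [0.  0.  0.2] shift cm [ 0.15  0.27 -0.19] dist 0.4 at [0.6238 0.1401 0.1581] t 20.85
```

View pics/p4.png

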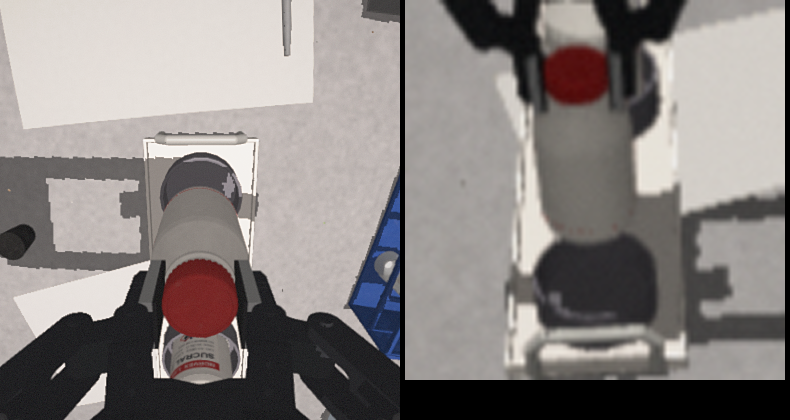

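>>> jog_arm:
  moves:
    - [0, 0, 0, 0.15, 0.15, 0.8, 1]
    - [0, 0, 0, 0.15, 0.15, 2, 1]
    - [0, 0, 0, 0.15, 0.15, 3.2, 1]
    - [0, 0, 0, 0.15, 0.15, 4.2, 1]
    - [0, 0, 0, 0.15, 0.15, 4.7, 1]

```text
time: 21.45
ee_pos: [0.6238, 0.1421, 0.1082]
ee_rot: [-2.075, -2.356, 0.004]
ft_force: [0.1, -0.3, -0.8]
finger_gap: 0.0328
grip_force: 52.9
```

>>> jog_arm:
  moves:
    - [0, 0, 0, 0, 0, 0.5, 1]
    - [0, 0, 0, 0, 0, 1.1, 1]
    - [0, 0, 0, 0, 0, 1.7, 1]
    - [0, 0, 0, 0, 0, 2.2, 1]
    - [0, 0, 0, 0, 0, 2.2, 1]

```text
time: 21.95
ee_pos: [0.6246, 0.1422, 0.0878]
ee_rot: [-2.076, -2.357, 0.002]
ft_force: [-0.8, -1.1, -1.1]
finger_gap: 0.0326
grip_force: 52.9
```

```bash
python3 -c "
from h import *
go(.6263,.1419,.0865,97)"
```

```text
turn [-0.1 -0.   0.3] shift cm [-0.05  0.17  0.13] dist 0.2 at [0.6246 0.1422 0.0878] t 21.95
```

>>> jog_arm:
  moves:
    - [0, 0, 0, 0, 0, 0.1, 1]
    - [0, 0, 0, 0, 0, 0.15, 1]
    - [0, 0, 0, 0, 0, 0.15, 0.6]
    - [0, 0, 0, 0, 0, 0.15, 0.3]
    - [0, 0, 0, 0, 0, 0.15, 0]

```text
time: 22.45
ee_pos: [0.6256, 0.1423, 0.0877]
ee_rot: [2.076, 2.357, 0.001]
ft_force: [-0.1, 0.7, -0.1]
finger_gap: 0.062
grip_force: 0.0
```

>>> jog_arm:
  moves:
    - [0, 0, 0, 0, 0, 0, 0]
    - [0, 0, 0, 0, 0, -1, 0]
    - [0, 0, 0, 0, 0, -4, 0]
    - [0, 0, 0, 0, 0, -8.5, 0]
    - [0, 0, 0, 0, 0, -13, 0]

```text
time: 22.95
ee_pos: [0.6247, 0.1422, 0.2187]
ee_rot: [-2.076, -2.357, 0.001]
ft_force: [1.2, -0.2, 0.1]
finger_gap: 0.0853
grip_force: 0.0
```

```bash
python3 -c "
from h import *
go(.4185,-.23,.22,97)"
```

```text
turn [-0.1 -0.   0.3] shift cm [-34.32 -25.15  -0.1 ] dist 42.6 at [0.6247 0.1422 0.2187] t 22.95
```

>>> jog_arm:
  moves:
    - [0, 0, 0, -2, -1.5, -1, 0]
    - [0, 0, 0, -5.5, -4.5, -2, 0]
    - [0, 0, 0, -9, -7.5, -2, 0]
    - [0, 0, 0, -13, -10, -2, 0]
    - [0, 0, 0, -17, -12.7, -2, 0]

```text
time: 23.45
ee_pos: [0.5201, -0.0437, 0.2386]
ee_rot: [2.074, 2.357, 0.001]
ft_force: [0.8, -0.7, -0.3]
finger_gap: 0.0856
grip_force: 0.0
```

>>> jog_arm:
  moves:
    - [0, 0, 0, -4, -3, 0, 0]
    - [0, 0, 0, -8, -5.8, 0.5, 0]
    - [0, 0, 0, -12, -8.5, 1, 0]
    - [0, 0, 0, -15.5, -11.2, 1.5, 0]
    - [0, 0, 0, -17.3, -12.4, 2, 0]

```text
time: 23.95
ee_pos: [0.418, -0.2325, 0.2183]
ee_rot: [2.079, 2.353, -0.002]
ft_force: [0.1, 0.7, 0.4]
finger_gap: 0.0853
grip_force: 0.0
```

>>> jog_arm:
  moves:
    - [0, 0, 0, 0, 0, 0, 0]
    - [0, 0, 0, 0, 0, 0, 0]
    - [0, 0, 0, 0, 0, 0, 0]
    - [0, 0, 0, 0, 0, 0, 0.4]
    - [0, 0, 0, 0, 0, 0, 0.4]

```text
time: 24.45
ee_pos: [0.4201, -0.2288, 0.2175]
ee_rot: [2.074, 2.359, 0.0]
ft_force: [-0.3, 0.4, -0.5]
finger_gap: 0.0591
grip_force: 0.0
```

```bash
python3 - <<'E'
from h import *
c=look((.046,),'w6.png')
h=cv2.cvtColor(cv2.imread('pics/w6.png'),cv2.COLOR_BGR2HSV)
for n,lo,hi in(('blue',105,130),('green',50,85),('yellow',22,34)):
    m=cv2.inRange(h,(lo,150,60),(hi,255,255));k,l,st,ce=cv2.connectedComponentsWithStats(m)
    for i in range(1,k):
        if st[i][4]>150: print(n,st[i],plane(c,ce[i],.035)[:2].round(3))
go(.4185,-.203,.10,97)
print(telemetry.observe()['finger_gap'])
E
```

```text
[ 0.4201 -0.2288  0.2175] 24.45
[545.5   9. ] [542   0   9  19 103] [array([ 0.6377, -0.0333])]
[558.3 104.2] [557  96   3  17  39] [array([ 0.6779, -0.1128])]
[280.8 160. ] [267 146  29  29 675] [array([ 0.4182, -0.205 ])]
[427.5 317.1] [425 313   6   9  51] [array([ 0.6107, -0.3639])]
[531.3 366.1] [511 347  49  46 650] [array([ 0.78  , -0.4288])]
[554.2 404.9] [548 398  12  18  83] [array([ 0.8565, -0.5011])]
blue [274  77  30  32 761] [ 0.417 -0.143]
yellow [217 188  30  36 763] [ 0.374 -0.261]
turn [0.  0.  0.3] shift cm [ 2.59  0.18 11.74] dist 12.0 at [ 0.42   -0.2289  0.2174] t 24.5
0.052362275828593735
```

>>> jog_arm:
  moves:
    - [0, 0, 0, 1.2, 0.05, 2, 0.4]
    - [0, 0, 0, 2.4, 0.1, 5.5, 0.4]
    - [0, 0, 0, 2.4, 0.1, 9, 0.4]
    - [0, 0, 0, 2.4, 0.1, 12, 0.4]
    - [0, 0, 0, 2.4, 0.1, 13.5, 0.4]

```text
time: 25.0
ee_pos: [0.416, -0.2038, 0.0795]
ee_rot: [-2.072, -2.355, 0.001]
ft_force: [-0.7, -0.9, -0.7]
finger_gap: 0.051
grip_force: 0.0
```

>>> jog_arm:
  moves:
    - [0, 0, 0, 0, 0, 1.5, 0.4]
    - [0, 0, 0, 0, 0, 3.5, 0.4]
    - [0, 0, 0, 0, 0, 5.3, 0.4]
    - [0, 0, 0, 0, 0, 6.1, 0.4]
    - [0, 0, 0, 0, 0, 6.1, 0.4]

```text
time: 25.5
ee_pos: [0.4168, -0.2048, 0.0202]
ee_rot: [-2.074, -2.356, 0.0]
ft_force: [0.1, 1.2, -0.6]
finger_gap: 0.0516
grip_force: 0.0
```

```bash
python3 -c "
from h import *
go(.4182,-.205,.021,97)"
```

```text
turn [-0.1 -0.1  0.3] shift cm [-0.04  0.14 -0.08] dist 0.2 at [ 0.4168 -0.2048  0.0202] t 25.5
```

>>> jog_arm:
  moves:
    - [0, 0, 0, 0, 0, 0, 0.6]
    - [0, 0, 0, 0, 0, 0, 0.8]
    - [0, 0, 0, 0, 0, 0, 1]
    - [0, 0, 0, 0, 0, 0, 1]
    - [0, 0, 0, 0, 0, 0, 1]

```text
time: 26.0
ee_pos: [0.4186, -0.2065, 0.0224]
ee_rot: [2.075, 2.355, 0.0]
ft_force: [0.3, -0.2, 7.0]
finger_gap: 0.0266
grip_force: 59.2
```

>>> jog_arm:
  moves:
    - [0, 0, 0, 0, 0, 0, 1]
    - [0, 0, 0, 0, 0, -1, 1]
    - [0, 0, 0, 0, 0, -4, 1]
    - [0, 0, 0, 0, 0, -8, 1]
    - [0, 0, 0, 0, 0, -12, 1]

```text
time: 26.5
ee_pos: [0.4164, -0.205, 0.1421]
ee_rot: [-2.075, -2.356, 0.0]
ft_force: [1.3, 0.1, -0.1]
finger_gap: 0.0267
grip_force: 59.0
```

>>> jog_arm:
  moves:
    - [0, 0, 0, 0, 0, -3, 1]
    - [0, 0, 0, 0, 0, -5, 1]
    - [0, 0, 0, 0, 0, -6, 1]
    - [0, 0, 0, 0, 0, -6, 1]
    - [0, 0, 0, 0, 0, -6, 1]

```text
time: 27.0
ee_pos: [0.4167, -0.2052, 0.2001]
ee_rot: [-2.075, -2.356, 0.0]
ft_force: [-0.7, 0.3, -1.3]
finger_gap: 0.0267
grip_force: 59.0
```

```bash
python3 -c "
from h import *
go(.6365,.0565,.20,97)"
```

```text
turn [-0.1 -0.1  0.3] shift cm [2.318e+01 2.511e+01 1.000e-02] dist 34.2 at [ 0.4167 -0.2052  0.2001] t 27.0
```

>>> jog_arm:
  moves:
    - [0, 0, 0, 1.5, 1.5, 0, 1]
    - [0, 0, 0, 4.2, 4.5, 0, 1]
    - [0, 0, 0, 7, 7.5, 0, 1]
    - [0, 0, 0, 9.8, 10.5, 0, 1]
    - [0, 0, 0, 12.6, 13.5, 0, 1]

```text
time: 27.5
ee_pos: [0.535, -0.0621, 0.1989]
ee_rot: [-2.074, -2.354, 0.003]
ft_force: [0.2, -0.1, -0.4]
finger_gap: 0.0267
grip_force: 59.1
```

>>> jog_arm:
  moves:
    - [0, 0, 0, 2.8, 3, 0, 1]
    - [0, 0, 0, 5.6, 6, 0, 1]
    - [0, 0, 0, 8.4, 9, 0, 1]
    - [0, 0, 0, 10.2, 11, 0, 1]
    - [0, 0, 0, 10.5, 11.5, 0, 1]

```text
time: 28.0
ee_pos: [0.6363, 0.0577, 0.1982]
ee_rot: [-2.07, -2.358, 0.003]
ft_force: [0.2, 0.1, -0.8]
finger_gap: 0.0266
grip_force: 59.1
```

>>> jog_arm:
  moves:
    - [0, 0, 0, 0, 0, 0, 1]
    - [0, 0, 0, 0, 0, 0, 1]
    - [0, 0, 0, 0, 0, 0, 1]
    - [0, 0, 0, 0, 0, 0, 1]
    - [0, 0, 0, 0, 0, 0, 1]

```text
time: 28.5
ee_pos: [0.636, 0.0542, 0.2015]
ee_rot: [2.078, 2.356, -0.0]
ft_force: [-0.3, -1.0, -1.5]
finger_gap: 0.0266
grip_force: 59.1
```

```bash
python3 - <<'E'
from h import *
go(.6367,.0555,.20,97)
cv2.imwrite("pics/p5.png",cams.capture("wrist")[:,:,::-1])
E
```

```text
turn [0.  0.  0.2] shift cm [0.12 0.08 0.15] dist 0.2 at [0.636  0.0542 0.2015] t 28.5
```

View pics/p5.png

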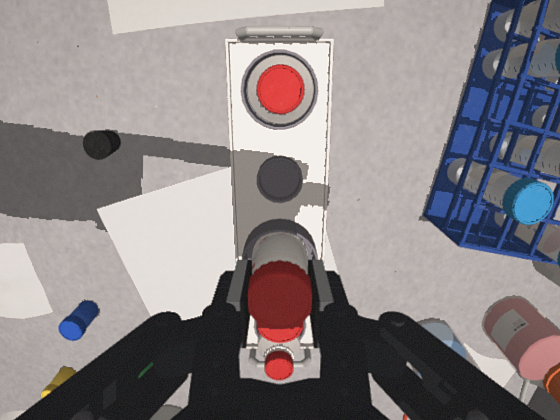

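```bash
python3 - <<'E'
from h import *
s=telemetry.observe();c=cam("wrist",s)
print(plane(c,(280,179),.021).round(4),plane(c,(281,91),.113).round(4),plane(c,(280,90),.033).round(4)); go(.6367,.0555,.06,97)
E
```

```text
[0.6362 0.0574 0.021 ] [0.6263 0.1397 0.113 ] [0.6255 0.1414 0.033 ]
turn [0.  0.  0.2] shift cm [ 0.11  0.06 14.16] dist 14.2 at [0.6362 0.0543 0.2016] t 28.55
```

>>> jog_arm:
  moves:
    - [0, 0, 0, 0.25, 0, 1, 1]
    - [0, 0, 0, 0.25, 0, 3.5, 1]
    - [0, 0, 0, 0.25, 0, 6.5, 1]
    - [0, 0, 0, 0.25, 0, 9.5, 1]
    - [0, 0, 0, 0.25, 0, 11.5, 1]

```text
time: 29.05
ee_pos: [0.634, 0.0577, 0.0829]
ee_rot: [-2.074, -2.355, 0.004]
ft_force: [-0.9, 0.2, 0.4]
finger_gap: 0.0267
grip_force: 59.1
```

>>> jog_arm:
  moves:
    - [0, 0, 0, 0, 0, 0.5, 1]
    - [0, 0, 0, 0, 0, 1, 1]
    - [0, 0, 0, 0, 0, 1.5, 1]
    - [0, 0, 0, 0, 0, 1.5, 1]
    - [0, 0, 0, 0, 0, 1.5, 1]

```text
time: 29.55
ee_pos: [0.6368, 0.0574, 0.0724]
ee_rot: [2.075, 2.356, 0.002]
ft_force: [-0.6, 0.5, 0.2]
finger_gap: 0.0268
grip_force: 59.1
```

```bash
python3 -c "
from h import *
go(.6362,.0572,.0304,97)"
```

```text
turn [0.1 0.  0.3] shift cm [-0.02 -0.07  4.2 ] dist 4.2 at [0.6368 0.0574 0.0724] t 29.55
```

>>> jog_arm:
  moves:
    - [0, 0, 0, 0, -0.05, 0.8, 1]
    - [0, 0, 0, 0, -0.05, 1.8, 1]
    - [0, 0, 0, 0, -0.05, 2.8, 1]
    - [0, 0, 0, 0, -0.05, 3.5, 1]
    - [0, 0, 0, 0, -0.05, 3.5, 1]

```text
time: 30.05
ee_pos: [0.6338, 0.0575, 0.034]
ee_rot: [-2.074, -2.355, 0.004]
ft_force: [-0.2, 0.6, -0.3]
finger_gap: 0.0271
grip_force: 59.1
```

>>> jog_arm:
  moves:
    - [0, 0, 0, 0, 0, 0.2, 1]
    - [0, 0, 0, 0, 0, 0.4, 1]
    - [0, 0, 0, 0, 0, 0.5, 1]
    - [0, 0, 0, 0, 0, 0.5, 1]
    - [0, 0, 0, 0, 0, 0.5, 1]

```text
time: 30.55
ee_pos: [0.6357, 0.0574, 0.0315]
ee_rot: [2.076, 2.357, 0.0]
ft_force: [-0.2, 0.1, -0.6]
finger_gap: 0.0266
grip_force: 59.1
```

>>> jog_arm:
  moves:
    - [0, 0, 0, 0, 0, 0.1, 1]
    - [0, 0, 0, 0, 0, 0.1, 0.8]
    - [0, 0, 0, 0, 0, 0.1, 0.6]
    - [0, 0, 0, 0, 0, 0.1, 0.4]
    - [0, 0, 0, 0, 0, 0.1, 0.2]

```text
time: 31.05
ee_pos: [0.6355, 0.0574, 0.0303]
ee_rot: [-2.076, -2.357, 0.0]
ft_force: [-0.9, 0.2, -0.6]
finger_gap: 0.0622
grip_force: 0.0
```

>>> jog_arm:
  moves:
    - [0, 0, 0, 0, 0, 0, 0.2]
    - [0, 0, 0, 0, 0, -1.5, 0.2]
    - [0, 0, 0, 0, 0, -5, 0.2]
    - [0, 0, 0, 0, 0, -9, 0.2]
    - [0, 0, 0, 0, 0, -13, 0.2]

```text
time: 31.55
ee_pos: [0.6354, 0.0574, 0.1625]
ee_rot: [2.076, 2.357, 0.0]
ft_force: [-0.5, 0.2, 0.7]
finger_gap: 0.0683
grip_force: 0.0
```

>>> jog_arm:
  moves:
    - [0, 0, 0, 0, 0, -4, 0.2]
    - [0, 0, 0, 0, 0, -7, 0.2]
    - [0, 0, 0, 2, 0, -9, 0.2]
    - [0, 0, 0, 4, 0, -9, 0.2]
    - [0, 0, 0, 4, 0, -9, 0.2]

```text
time: 32.05
ee_pos: [0.6308, 0.0992, 0.2531]
ee_rot: [2.072, 2.359, 0.005]
ft_force: [-0.3, -0.5, -0.0]
finger_gap: 0.0685
grip_force: 0.0
```

```bash
python3 - <<'E'
from h import *
jm=cams.capture("side");km=cams.capture("scene")
a,b=cam("scene"),cam("side")
o=np.zeros((560,790,3),np.uint8);o[:400,:300]=cv2.resize(jm[150:290,195:300],(300,400),interpolation=cv2.INTER_CUBIC);o[:560,305:785]=cv2.resize(km[130:305,240:390],(480,560),interpolation=cv2.INTER_CUBIC)
cv2.imwrite("pics/fin.png",o[:,:,::-1])
c=look((.133,.113,.096,.054))
E
```

```text
[0.6302 0.0971 0.2508] 32.15
[280.5 143.2] [ 262  125   38   37 1087] [array([0.6249, 0.144 ]), array([0.6253, 0.1413]), array([0.6257, 0.139 ]), array([0.6265, 0.1332])]
[279.9 212. ] [267 199  27  26 525] [array([0.6317, 0.0876]), array([0.6326, 0.0805]), array([0.6334, 0.0745]), array([0.6354, 0.0596])]
[279.7 322.5] [ 261  303   39   39 1215] [array([ 0.6457, -0.0231]), array([ 0.6478, -0.0386]), array([ 0.6495, -0.0519]), array([ 0.6537, -0.0846])]
[278.7 361.7] [268 350  23  24 451] [array([ 0.6509, -0.0714]), array([ 0.6533, -0.0906]), array([ 0.6554, -0.107 ]), array([ 0.6605, -0.1475])]
```

View pics/fin.png

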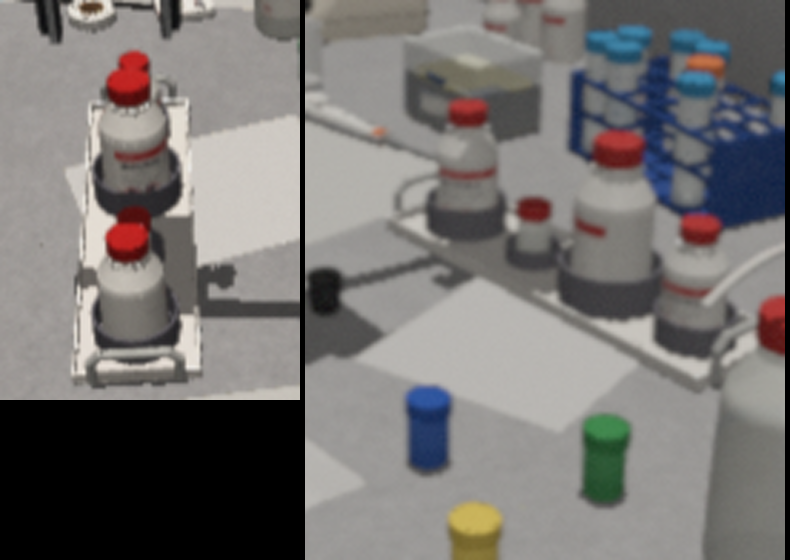

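All four stand upright and seated in their matching cups: medium, pot, large and small. The stopper, wash bottle and coloured pots are undisturbed. Handing in.

```bash
python3 -c "
from workcell import ctrl
print(ctrl.close_job())"
```

```text
the job is handed in; nothing more can be done
None
```

The sample pot and the three white bottles are standing upright in their size-matched holders, the wash bottle and stopper were not touched, and I handed the job in at about 32 s of the 106 s allowed.

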